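# Hang the muddler to dry in its ring stand

### The job

Lift the wooden muddler out of the little beaker and pass it, thin end down, through the rings of the wire drying stand from the top one downwards, until the smallest ring stops it. Press it home there with a light but definite push (about 10 N, never over 20), ease off and let go without letting it drop, so that it stays standing in the stand. Leave the beaker standing and the other things where they are.

Things in the scene. Friction and masses are not known exactly. Their poses are not given: they have to be found in the camera images.
- muddler: wooden muddler, a plain round rod 24 mm in diameter and 205 mm long, about 0.12 kg, standing upright, thin end down, in the beaker. Origin at the centre of its lower end, z up along the rod. The lowest 14 mm taper from 24 mm down to a flat end 16 mm in diameter; the top is rounded over its last 9 mm
- muddler_tip (a point): centre of the muddler's lower (thin) end, same point as its origin
- muddler_grip (a point): point on the muddler's axis 160 mm above the lower end, a good place to take it from above with the fingers level
- cup_lime: light plastic beaker, 63 mm wide at the rim and 61 mm high, open; the muddler stands on its floor, 3 mm above the counter. Origin at the centre of its underside
- stand: steel wire drying stand, fixed to the counter, with four level rings of 6 mm wire one above the other, shrinking downwards. Origin on the counter under the rings' common axis, z up. A post 62 mm from the axis on the +x side carries the rings and ends 157 mm above the counter; the base disc is 9 mm thick. Heights are to the wire's centre above the counter
- stand_top (a point): centre of the top ring, inner diameter 44 mm, fixed, 138 mm high
- stand_second (a point): point on the axis at the second ring, inner diameter 35 mm, 115 mm high. The ring swivels stiffly about the post and may start up to 4 mm out of line sideways (not measured); the muddler's tapered end pushes it over with 1 to 3 N
- stand_third (a point): point on the axis at the third ring, inner diameter 28 mm, 92 mm high; it swivels like the second and may be as much out of line
- stand_stop_mid (a point): point on the axis 54 mm high, the middle of the range of the smallest ring, inner diameter 20 mm. Its clamp may be set anywhere from 37 to 71 mm high (not measured: come down slowly and feel). It stops the muddler on its taper, lower end about 7 mm below the wire's centre, and is sprung: gives 1 mm for every 8 N, at most 5 mm, and comes back when eased
- salt_shaker: salt shaker, 44 mm wide, 90 mm high, a bystander; origin at the centre of its underside
- spice_jar: spice jar, 42 mm wide, 106 mm high, a bystander; origin at the centre of its underside
- toy_frog: toy frog, 68 mm wide, 38 mm high, a bystander; origin at the centre of its underside
- snack_tub: round lidded tub, 92 mm wide, 52 mm high, a bystander on the right; origin at the centre of its underside
- teether_1: teething ring lying flat, 74 mm wide, 14 mm high, a bystander; origin at the centre of its underside

How it is judged (in metres and radians):
On the way, in this order (a step that is already met when the one before it is completed fails the run):
1. the muddler is lifted clear, upright, above the stand's top ring (height (world z) of muddler_tip above 0.14 m and angle between muddler's own z axis and vertical below 0.3 rad), for 0.1 s.
2. its lower end has passed the three larger rings (x of muddler_tip in the frame of stand between -0.009 and 0.009 m and y of muddler_tip in the frame of stand between -0.009 and 0.009 m and z of muddler_tip in the frame of stand below 0.076 m and angle between muddler's own z axis and vertical below 0.15 rad), for 0.1 s.
3. the fingers press it on the smallest ring with more than 5 N for 0.2 s (all of step 2 and contact force between muddler and stand above 5 N and contact force between the fingers and muddler above 2 N), for 0.2 s.
At the end, for the whole second after the job is handed in: The muddler stands by itself in the stand: lower end through the three larger rings and resting in the smallest (within 9 mm of the rings' axis each way, 22 to 76 mm above the stand's foot), within 0.15 rad of upright, at rest; the beaker still stands upright on the counter (all of step 2 and height (world z) of muddler_tip above 0.022 m and contact force between muddler and stand above 0.3 N and linear speed of muddler below 0.02 m/s and angle between cup_lime's own z axis and vertical below 0.15 rad and height (world z) of cup_lime below 0.01 m); the robot touches nothing.
It fails at once if the muddler is forced: more than 22 N between it and the stand (contact force between muddler and stand above 22 N).
It fails at once if the muddler is dropped (faster than 0.3 m/s out of the fingers) (contact force between the fingers and muddler below 0.1 N and linear speed of muddler above 0.3 m/s).
It fails at once if the beaker is knocked over or pushed more than 60 mm away (angle between cup_lime's own z axis and vertical above 0.6 rad or distance of cup_lime from where it was at the start of the episode above 0.06 m).
It fails at once if a bystander (salt shaker, spice jar, toy frog, snack tub, loose teething ring) is moved more than 30 mm (distance of any of salt_shaker, spice_jar, toy_frog, snack_tub, teether_1 from where it was at the start of the episode above 0.03 m).
It fails at once if the arm or hand strikes the stand with more than 15 N (contact force between any of the arm, the fingers and stand above 15 N).
It also fails if it takes over 50 s, if anything falls off the work surface, if the arm or the gripper's body presses on something with over 40 N, if the wrist force passes 120 N, or if a joint passes its speed limit or range.

### The arm

A 6-joint arm with a two-finger parallel gripper is mounted at the origin on a cart in front of the work surface, level with it; the furniture and walls round the work are solid. World frame = base frame: x ahead of the robot, y to its left, z up, the work surface at z = 0. Lengths are in m, angles in degrees, forces in N, time in s.
With the tool pointing down it reaches from about 0.325 to 0.775 m from the base axis. Payload 5.5 kg.
Tool frame: the origin (TCP) lies between the finger pads; the fingertips stand 19 mm ahead of it and the grasp point (between the pads) is the TCP; z points along the fingers, y is the line along which they close (so a half turn about z gives the same grasp; the last joint's range is limited). The gripper opens to 88 mm and grips with 3 to 60 N. Pads are 20 mm wide; open, the fingers measure 115 mm over their backs; the gripper's body (75 mm by 178 mm) begins 61 mm behind the grasp point.
Start: joints at [-70.056, 5.22, 70.514, -0, 104.267, -3.249], TCP at [0.236, -0.552, 0.217] pointing down, gripper open.
Joint ranges: [-164.24, 164.24], [-49.07, 125.15], [9.68, 141.18], [-86.29, 266.29], [3.28, 154.24], [-151.56, 151.56]. Speed limits (degrees/s): [147.25, 147.25, 172.46, 180, 180, 180].

### API

Orientations are given as a 3x3 rotation matrix whose columns are the frame's x, y, z axes.
In Python, from workcell import arm, camera gives the robot as it stands. The module is installed in compiled form; this text tells all that it offers. Calls block until the motion is done:
- arm.goto(position, orientation): joint-space move of the TCP to a pose.
- arm.movel(position, rotation=None, speed=0.15): straight line of the TCP; rotation=None keeps the orientation; speed is the mean speed in m/s.
- arm.movej(angles): joint-space move.
- arm.ungrasp() and arm.gripper_close(f_grip=None): open the fingers fully, or close them until they stop; f_grip is the grip in N (None keeps the last).
- arm.hold(seconds).
- arm.ik(position, orientation): joint angles nearest the present ones, or None.
- arm.get_state(): the state.
- camera(name): name is "scene" or "top" or "wrist"; returns a dict with "pixels" (480x640x3 uint8, red, green, blue), "z_map" (480x640 float32, m along the optical axis (not along the pixel's ray), 0 where there is no reading), "fx", "fy", "cx", "cy" (pixels), "D" ([k1, k2, p1, p2, k3] as OpenCV has them; the pictures are not rectified), "R" (3x3) and "t" (3): a world point X has camera coordinates R X + t. Camera axes: x right, y down, z forward; pixel columns grow to the right and rows downward; lengths in m; the calibration is good to about 2 mm. A picture is of the moment at which its call begins.
A pose or a line that the arm cannot do raises arm.Unreachable and nothing moves.
- arm.finish_job(): hands the job in; it is judged then, once.
The state is a dict: "time_s": time; "joints": joint angles; "joint_vel": joint speeds; "joint_efforts": joint torques, N m; "position": TCP position; "tcp_rot": TCP orientation; "force": force on the tool from outside, world axes, zero at the start; "moment": the same for the moment, N m; "finger_gap": finger opening in m; "grip_force": force on a finger pad.
Only numpy, scipy, OpenCV 4.12 (cv2) and the standard library are available. Lean on these libraries where they do the work, as an engineer would, in place of code of your own. Each camera call takes 0.05 s, during which the arm holds its last target. There are 200 camera calls.

## Working session

There is one attempt and no reset: what is moved stays moved. The work goes in short steps, each a Python script; the robot and the scene stay as the last script left them, time stands still between calls to the robot, and variables do not carry over. Pictures are saved under pics/ and viewed, at most 10 in all, crops included, and the job is handed in when it is done.

```bash
mkdir -p pics
cat > h.py <<'E'
import numpy as np, cv2
from workcell import arm, camera
def K(c): return np.array([[c["fx"],0,c["cx"]],[0,c["fy"],c["cy"]],[0,0,1.]])
def ray(c,uv):
    p=cv2.undistortPoints(np.array(uv,float).reshape(-1,1,2),K(c),np.array(c["D"],float)).reshape(-1,2)
    R=np.array(c["R"]);t=np.array(c["t"])
    return -R.T@t,(np.c_[p,np.ones(len(p))])@R
def onplane(c,uv,z):
    o,d=ray(c,uv); return o+d*((z-o[2])/d[:,2])[:,None]
def cloud(c):
    v,u=np.mgrid[:480,:640]
    o,d=ray(c,np.stack([u.ravel(),v.ravel()],1)); z=c["z_map"].ravel()
    P=o+d*z[:,None]; P[z==0]=np.nan
    return P.reshape(480,640,3)
def proj(c,X):
    return cv2.projectPoints(np.array(X,float).reshape(-1,3),cv2.Rodrigues(np.array(c["R"],float))[0],np.array(c["t"],float),K(c),np.array(c["D"],float))[0].reshape(-1,2)
def save(c,n): cv2.imwrite("pics/"+n,np.ascontiguousarray(c["pixels"][:,:,::-1]))
E
python3 - <<'E'
from h import *
import pickle
for n in("scene","top"):
    c=camera(n); save(c,n+".png"); pickle.dump(c,open(n+".pkl","wb")); print(n,-np.array(c["R"]).T@c["t"],c["fx"])
s=arm.get_state();print(s["position"],s["tcp_rot"],s["force"],s["time_s"])
E
```

```text
scene [-0.10984663  0.74871994  0.70068063] 562.4965211844277
top [0.3543671  0.14512944 1.58697412] 619.3461737948983
[ 0.23619901 -0.5512723   0.21571363] [[ 9.19190581e-01  3.93812537e-01 -6.01439096e-04]
 [ 3.93812987e-01 -9.19189164e-01  1.61625479e-03]
 [ 8.36650995e-05 -1.72250071e-03 -9.99998513e-01]] [-0.71244664  1.3080928  -0.38351888] 0.1
```

View pics/scene.png

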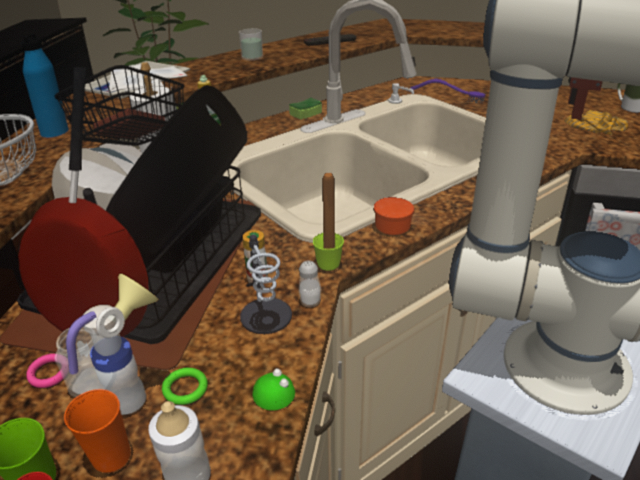

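View pics/top.png

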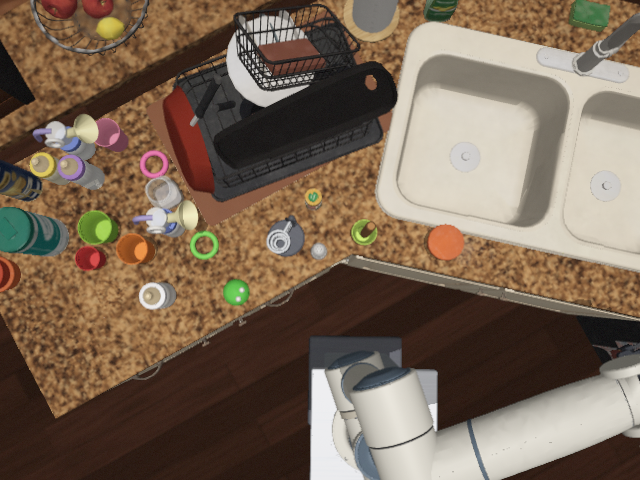

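The scene view shows the muddler (328,175–235) in the green beaker (328,250) and the stand at (265,285). In the top view the beaker is at (364,232), the muddler top at about (368,226), the stand at about (283,237), and the salt shaker at (319,251).

Run:
```python
from h import *
import pickle
T=pickle.load(open("top.pkl","rb"));S=pickle.load(open("scene.pkl","rb"))
def blob(c,lo,hi,win):
    hsv=cv2.cvtColor(c["pixels"],cv2.COLOR_RGB2HSV);m=cv2.inRange(hsv,lo,hi)
    w=np.zeros_like(m);x0,y0,x1,y1=win;w[y0:y1,x0:x1]=255;m&=w
    return m
for n,c,win in(("top",T,(340,210,385,255)),("scene",S,(305,225,350,280))):
    m=blob(c,(32,80,50),(60,255,255),win);v,u=np.nonzero(m)
    P=cloud(c)[v,u];P=P[np.isfinite(P[:,0])]
    rim=P[P[:,2]>.055]; print(n,len(u),u.min(),u.max(),v.min(),v.max(),"cloud",np.nanpercentile(P,[2,50,98],axis=0).round(3).tolist(),"rim ctr",(rim.min(0)+rim.max(0))/2 if len(rim) else None)
    (x,y),r=cv2.minEnclosingCircle(np.c_[u,v].astype(np.float32)); print((x,y),r,onplane(c,[(x,y)],.061))
# muddler points in both clouds
for n,c,win in(("top",T,(350,205,390,245)),("scene",S,(312,165,345,240))):
    P=cloud(c)[win[1]:win[3],win[0]:win[2]].reshape(-1,3);P=P[np.isfinite(P[:,0])]
    Q=P[(P[:,2]>.075)&(P[:,2]<.25)]
    for a,b in((.075,.11),(.11,.15),(.15,.19),(.19,.25)):
        q=Q[(Q[:,2]>=a)&(Q[:,2]<b)]
        if len(q):print(n,a,len(q),np.median(q,0).round(4),q.max(0).round(3))
# stand
for n,c,win in(("top",T,(255,205,315,262)),("scene",S,(235,240,295,335))):
    P=cloud(c)[win[1]:win[3],win[0]:win[2]].reshape(-1,3);P=P[np.isfinite(P[:,0])]
    for a,b in((.004,.014),(.08,.1),(.11,.122),(.13,.146),(.148,.17)):
        q=P[(P[:,2]>=a)&(P[:,2]<b)]
        if len(q):print("stand",n,a,len(q),q.mean(0).round(4),np.percentile(q,[3,97],axis=0).round(3).tolist())
c=T["pixels"][190:270,250:400];a=cv2.resize(c,None,fx=5,fy=5,interpolation=cv2.INTER_CUBIC);cv2.imwrite("pics/c1.png",a[:,:,::-1])
```

```text
top 365 351 376 219 244 cloud [[0.465, 0.004, -0.002], [0.492, 0.038, 0.021], [0.525, 0.062, 0.069]] rim ctr [0.49451471 0.03268646 0.12979209]
(363.6971130371094, 231.8173065185547) 12.88346004486084 [[0.49476601 0.03359549 0.061     ]]
scene 751 313 343 233 270 cloud [[0.464, 0.007, 0.005], [0.484, 0.048, 0.042], [0.523, 0.066, 0.062]] rim ctr [0.49346893 0.03631988 0.06497174]
(328.0581359863281, 250.52325439453125) 19.58528709411621 [[0.47075771 0.06231836 0.061     ]]
top 0.075 17 [0.4849 0.0338 0.0945] [0.497 0.04  0.108]
top 0.11 15 [0.4866 0.0371 0.1279] [0.499 0.04  0.144]
top 0.15 21 [0.4855 0.0354 0.1611] [0.497 0.04  0.185]
top 0.19 92 [0.493  0.0297 0.206 ] [0.504 0.041 0.217]
scene 0.075 178 [0.4879 0.0397 0.0924] [0.502 0.046 0.11 ]
scene 0.11 213 [0.4873 0.0397 0.1302] [0.501 0.046 0.15 ]
scene 0.15 237 [0.4877 0.0394 0.1709] [0.505 0.046 0.19 ]
scene 0.19 144 [0.4895 0.0373 0.2015] [0.504 0.046 0.211]
stand top 0.004 919 [0.488  0.2258 0.0079] [[0.428, 0.164, 0.004], [0.556, 0.301, 0.013]]
stand top 0.08 93 [0.4683 0.2099 0.0921] [[0.438, 0.155, 0.081], [0.553, 0.255, 0.099]]
stand top 0.11 92 [0.473  0.239  0.1175] [[0.443, 0.206, 0.113], [0.509, 0.26, 0.121]]
stand top 0.13 192 [0.4685 0.2345 0.1407] [[0.436, 0.21, 0.135], [0.511, 0.264, 0.145]]
stand top 0.148 30 [0.5109 0.2119 0.1546] [[0.472, 0.203, 0.149], [0.52, 0.241, 0.161]]
stand scene 0.004 1466 [0.4818 0.2336 0.0097] [[0.437, 0.183, 0.005], [0.569, 0.276, 0.013]]
stand scene 0.08 293 [0.5031 0.2172 0.0931] [[0.444, 0.156, 0.082], [0.578, 0.263, 0.099]]
stand scene 0.11 248 [0.4675 0.2381 0.1171] [[0.438, 0.216, 0.113], [0.517, 0.262, 0.121]]
stand scene 0.13 367 [0.4718 0.2376 0.14  ] [[0.435, 0.212, 0.135], [0.516, 0.269, 0.144]]
stand scene 0.148 10 [0.5121 0.2166 0.15  ] [[0.508, 0.213, 0.149], [0.517, 0.219, 0.151]]
```

View pics/c1.png

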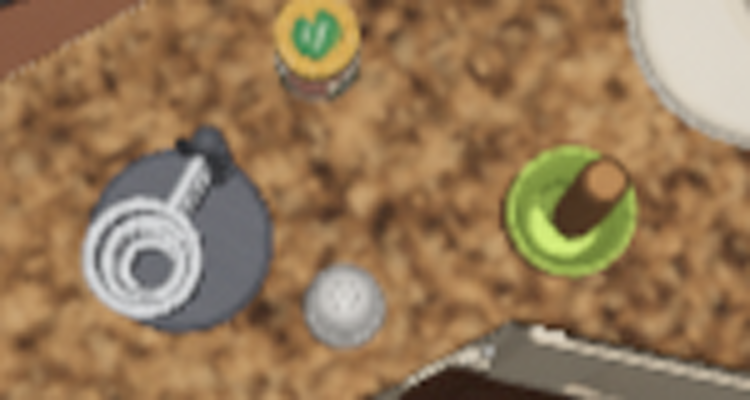

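The crop shows the concentric rings at about (143,258), i.e. full pixel (278.6,241.5). The post clamp is at upper right and the muddler's end is at (605,180), full pixel (371,226). I'll look with the wrist camera from closer up.

Run:
```python
from h import *
import pickle
T=pickle.load(open("top.pkl","rb"))
print("ring",onplane(T,[(278.6,241.5)],.138),"mud top",onplane(T,[(371,226)],.208), "cup",onplane(T,[(363.7,231.8)],.061))
def R(yaw):
    c,s=np.cos(yaw),np.sin(yaw); return np.array([[s,c,0],[-c,s,0],[0,0,-1.]])
ims=[]
for i,p in enumerate([(.46,.24,.36),(.50,.17,.36),(.492,.033,.38),(.45,.10,.38)]):
    # y axis=(cos,sin), x axis=(sin,-cos)
    arm.goto(p,R(np.arctan2(p[1],p[0])+np.pi if 0 else np.arctan2(p[1],p[0])))
    c=camera("wrist");pickle.dump(c,open(f"w{i}.pkl","wb"));ims.append(c["pixels"]);s=arm.get_state();print(s["joints"],s["time_s"],-np.array(c["R"]).T@c["t"])
a=np.vstack([np.hstack(ims[:2]),np.hstack(ims[2:])]);a=cv2.resize(a,(800,600),interpolation=cv2.INTER_AREA);cv2.imwrite("pics/w.png",a[:,:,::-1])
```

```text
ring [[0.46150784 0.23858793 0.138     ]] mud top [[0.49458968 0.02813714 0.208     ]] cup [[0.49480912 0.03358886 0.061     ]]Traceback (most recent call last):
  File "<stdin>", line 10, in <module>
  File "scipy/spatial/transform/_rotation.pyx", line 1143, in scipy.spatial.transform._rotation.Rotation.from_matrix
ValueError: Non-positive determinant (left-handed or null coordinate frame) in rotation matrix 0: [[ 0.46256601  0.88658485  0.        ]
 [-0.88658485  0.46256601  0.        ]
 [ 0.          0.         -1.        ]].
```

```bash
cat >> h.py <<'E'
def R(yaw):
    c,s=np.cos(yaw),np.sin(yaw); return np.array([[-s,c,0],[c,s,0],[0,0,-1.]])
E
python3 - <<'E'
from h import *
import pickle
ims=[]
for i,p in enumerate([(.46,.24,.36),(.50,.17,.36),(.492,.033,.38),(.45,.10,.38)]):
    arm.goto(p,R(np.arctan2(p[1],p[0])))
    c=camera("wrist");pickle.dump(c,open(f"w{i}.pkl","wb"));ims.append(c["pixels"]);s=arm.get_state();print(np.round(s["joints"],1),s["time_s"],-np.array(c["R"]).T@c["t"])
a=np.vstack([np.hstack(ims[:2]),np.hstack(ims[2:])]);a=cv2.resize(a,(800,600),interpolation=cv2.INTER_AREA);cv2.imwrite("pics/w.png",a[:,:,::-1])
E
```

```text
[ 23.7  -2.7  63.8  -0.  119.   -3.8] 3.0833 [0.42786048 0.3008063  0.52780514]
[ 15.   -1.3  62.4   0.  119.   -3.7] 3.55 [0.47806048 0.23438698 0.52772951]
[  0.   -5.5  64.2   0.  121.3  -4. ] 4.2083 [0.48682973 0.10267163 0.5483663 ]
[  8.5 -10.2  68.5  -0.  121.7  -4.2] 4.675 [0.43374433 0.16953853 0.54806374]
```

View pics/w.png

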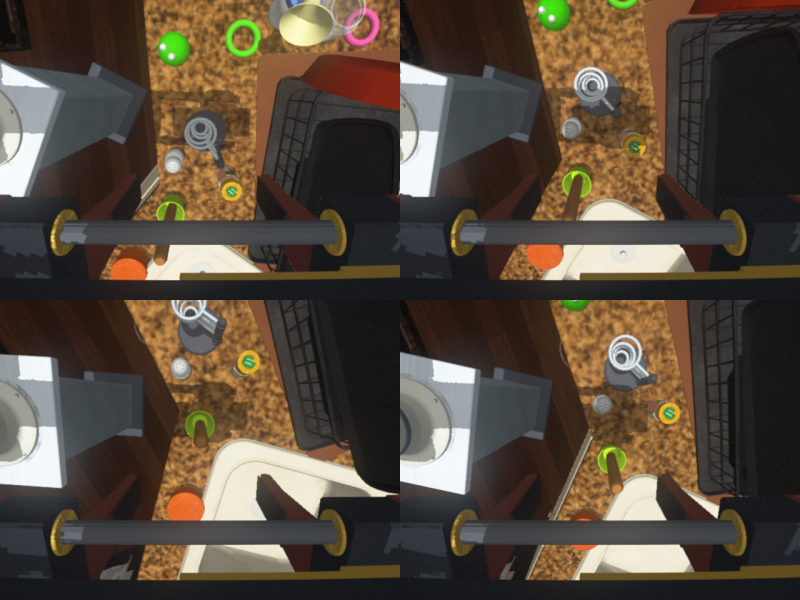

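Each wrist frame shows the rings, e.g. top right at about (192,85), with the camera nearly overhead. The muddler and beaker are also visible, e.g. lower left at about (200,430). Next I'll fit circles of known radius to the depth bands, and check them against ring contours triangulated over two views.

Run:
```python
from h import *
import pickle
from scipy.optimize import least_squares
L=lambda n:pickle.load(open(n+".pkl","rb"))
C={n:L(n) for n in("scene","top","w0","w1","w2","w3")}
def fit(q,r,c0): 
    s=least_squares(lambda p:np.hypot(q[:,0]-p[0],q[:,1]-p[1])-r,c0,loss="soft_l1",f_scale=.0015);return s.x.round(4),np.median(abs(s.fun)).round(4)
for n in C:
    P=cloud(C[n]).reshape(-1,3);P=P[np.isfinite(P[:,0])]
    a=P[np.hypot(P[:,0]-.461,P[:,1]-.239)<.033]
    o=[n]
    for zc,r in((.138,.025),(.115,.0205),(.092,.017)):
        q=a[abs(a[:,2]-zc-.001)<.004]
        q=q[np.hypot(q[:,0]-.461,q[:,1]-.239)<r+.008]
        if len(q)>30:o+=[len(q),*fit(q,r,[.461,.239]),np.median(q[:,2]).round(4)]
    print(*o)
    q=a[(a[:,2]>.034)&(a[:,2]<.08)&(np.hypot(a[:,0]-.461,a[:,1]-.239)<.02)]
    if len(q)>10: print("   low", len(q),np.percentile(q[:,2],[10,50,90]).round(3))
    b=P[np.hypot(P[:,0]-.492,P[:,1]-.033)<.03]
    o=[]
    for z0,z1 in((.08,.12),(.12,.16),(.16,.197)):
        q=b[(b[:,2]>z0)&(b[:,2]<z1)]
        if len(q)>25:o+=[len(q),*fit(q,.012,[.492,.033])]
    if o:print("  mud",*o, "top z",np.percentile(b[:,2],99).round(3))
    q=P[(np.hypot(P[:,0]-.51,P[:,1]-.214)<.02)&(P[:,2]>.145)&(P[:,2]<.17)]
    if len(q):print("  post",len(q),np.median(q,0).round(4))
# crops of ring
out=[]
for n,z in(("w0",.138),("w1",.138),("w3",.138),("w2",.1)):
    X=(.461,.239,z) if n!="w2" else (.492,.033,.12)
    u,v=proj(C[n],[X])[0].astype(int);print(n,u,v); h=50 if n!="w2" else 50
    im=np.zeros((100,100,3),np.uint8);s=C[n]["pixels"][max(v-50,0):v+50,max(u-50,0):u+50];im[:s.shape[0],:s.shape[1]]=s
    out.append(cv2.resize(im,(300,300),interpolation=cv2.INTER_CUBIC)); print("origin",u-50,v-50)
a=np.vstack([np.hstack(out[:2]),np.hstack(out[2:])]);cv2.imwrite("pics/r.png",a[:,:,::-1])
```

```text
scene 277 [0.4604 0.2435] 0.0013 0.1402 199 [0.4594 0.2414] 0.0013 0.117 141 [0.4614 0.245 ] 0.0014 0.094
   low 101 [0.069 0.072 0.073]
  mud 202 [0.495  0.0309] 0.0009 219 [0.4952 0.0307] 0.0008 220 [0.4952 0.0311] 0.0008 top z 0.208
  post 55 [0.5137 0.215  0.1528]
top 122 [0.4618 0.2392] 0.0017 0.1402 66 [0.4605 0.2378] 0.0017 0.1175 42 [0.4619 0.2393] 0.0009 0.0941
   low 45 [0.068 0.072 0.076]
  post 34 [0.5141 0.2096 0.1547]
w0 847 [0.4629 0.2413] 0.0015 0.1406 472 [0.4627 0.2388] 0.0013 0.1175 226 [0.4636 0.2424] 0.0015 0.0946
   low 185 [0.071 0.072 0.073]
  mud 78 [0.4956 0.0295] 0.0004 294 [0.4958 0.0297] 0.0002 top z 0.209
  post 135 [0.5161 0.2125 0.155 ]
w1 980 [0.463  0.2411] 0.0015 0.1405 591 [0.4618 0.2398] 0.0013 0.1175 302 [0.4633 0.242 ] 0.0014 0.0945
   low 263 [0.071 0.072 0.073]
  mud 248 [0.4961 0.0295] 0.0002 316 [0.4961 0.0296] 0.0002 388 [0.4961 0.0295] 0.0002 top z 0.206
  post 153 [0.5166 0.2115 0.155 ]
w2 597 [0.463  0.2399] 0.0015 0.1404 324 [0.462  0.2364] 0.0011 0.1173 252 [0.4633 0.2407] 0.0012 0.0944
   low 223 [0.07  0.072 0.073]
  mud 75 [0.496  0.0296] 0.0001 104 [0.496  0.0296] 0.0001 127 [0.496  0.0297] 0.0001 top z 0.506
  post 188 [0.5162 0.2095 0.1551]
w3 968 [0.4626 0.2407] 0.0015 0.1405 409 [0.4615 0.2385] 0.0016 0.1176 331 [0.4634 0.2423] 0.0012 0.0947
   low 189 [0.07  0.072 0.073]
  mud 166 [0.4962 0.0297] 0.0002 216 [0.4962 0.0297] 0.0002 259 [0.4962 0.0297] 0.0002 top z 0.209
  post 158 [0.5152 0.2108 0.1549]
w0 318 214
origin 268 164
w1 303 137
origin 253 87
w3 357 85
origin 307 35
w2 317 208
origin 267 158
```

View pics/r.png

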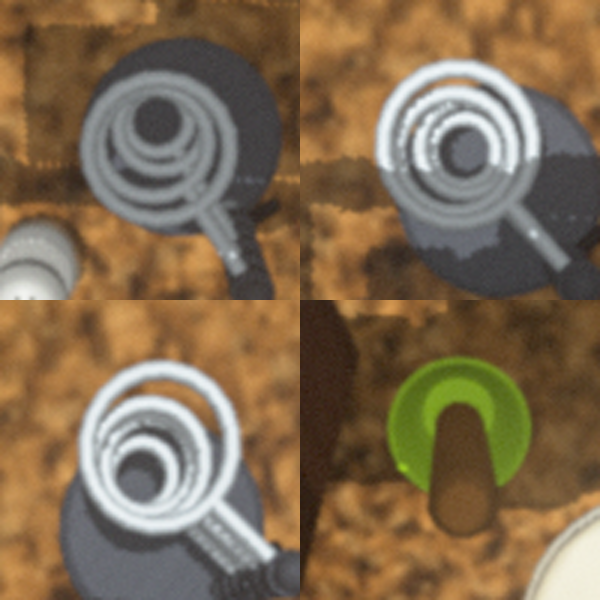

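The wrist views agree: the top ring sits at about (0.463,0.241), the muddler axis is vertical at (0.496,0.0296), and the smallest ring's wire is at z≈0.07. I'll triangulate the ring's outline centres from w0 (321,213.5), w1 (305.8,135) and w3 (360.3,83.7), then grasp and lift.

Run:
```python
from h import *
import pickle
A=np.zeros((3,3));b=np.zeros(3)
for n,uv in(("w0",(321,213.5)),("w1",(305.8,135)),("w3",(360.3,83.7))):
    c=pickle.load(open(n+".pkl","rb"));o,d=ray(c,[uv]);d=d[0]/np.linalg.norm(d[0]);M=np.eye(3)-np.outer(d,d);A+=M;b+=M@o
X=np.linalg.solve(A,b);print("ring tri",X)
assert abs(X[2]-.138)<.012
m=np.array([.496,.0296]);yaw=np.arctan2(m[1],m[0])
arm.goto([*m,.29],R(yaw));arm.movel([*m,.163],speed=.1)
s=arm.get_state();print(s["position"],s["force"])
arm.gripper_close(45);arm.hold(.3);s=arm.get_state();print(s["finger_gap"],s["grip_force"],s["force"],s["time_s"])
arm.movel([*m,.345],speed=.12)
s=arm.get_state();print(s["position"],s["force"],s["grip_force"],s["finger_gap"],s["time_s"])
c=camera("scene");pickle.dump(c,open("s2.pkl","wb"));save(c,"s2.png")
```

```text
ring tri [0.46308441 0.24165918 0.13874107]
[0.49639191 0.02958688 0.16388591] [-0.50005157  0.28085204  0.49914208]
0.023203283787893894 45.0000289035961 [-0.15205527 -0.07914081  0.04253582] 7.9583
[0.49588227 0.0296229  0.34416858] [-0.06427846 -0.36137085 -0.31635234] 44.999799728393555 0.023152811935332133 9.625
```

View pics/s2.png

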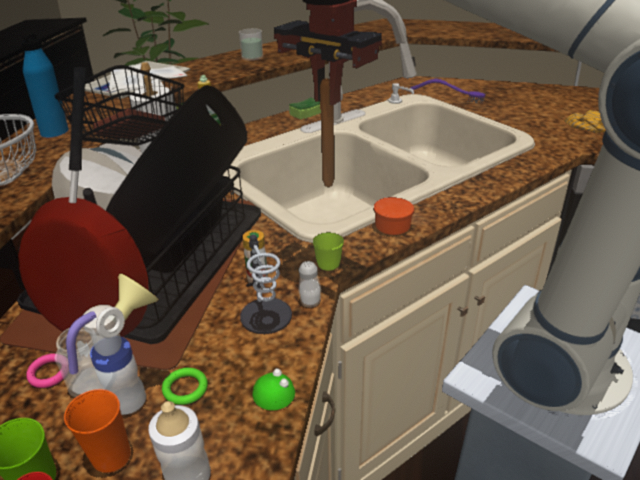

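The muddler hangs upright in the fingers with its tip at (328,187), and the beaker is still standing at (328,250). Next I'll carry it over the stand and check its axis against the top ring.

Run:
```python
from h import *
import pickle
from scipy.optimize import least_squares
g=np.array([.463,.2413])
arm.movel([*g,.345],R(np.arctan2(g[1],g[0])),speed=.12);arm.hold(.3)
s=arm.get_state();print(s["position"],s["force"],s["time_s"])
for n in("scene","top"):
    c=camera(n);save(c,f"o_{n}.png");P=cloud(c).reshape(-1,3);P=P[np.isfinite(P[:,0])]
    P=P[np.hypot(*(P[:,:2]-g).T)<.03]
    print(n,"lowest rod z",np.percentile(P[(P[:,2]>.155)][:,2],1))
    for z0,z1 in((.2,.23),(.23,.26),(.26,.3)):
        q=P[(P[:,2]>z0)&(P[:,2]<z1)]
        if len(q)>25:
            r=least_squares(lambda p:np.hypot(q[:,0]-p[0],q[:,1]-p[1])-.012,g,loss="soft_l1",f_scale=.0015);print(n,z0,len(q),r.x.round(4),np.median(abs(r.fun)).round(4))
c=camera("scene")["pixels"][130:330,180:380];cv2.imwrite("pics/o.png",cv2.resize(c,(600,600),interpolation=cv2.INTER_CUBIC)[:,:,::-1])
```

```text
[0.46306264 0.24109541 0.34504819] [ 0.32001819  0.65025607 -1.27246013] 11.9083
scene lowest rod z 0.19618028523667388
scene 0.2 232 [0.4618 0.2425] 0.0008
scene 0.23 250 [0.4619 0.2423] 0.0007
scene 0.26 353 [0.4621 0.2425] 0.0007
top lowest rod z 0.7309688402775621
```

View pics/o.png

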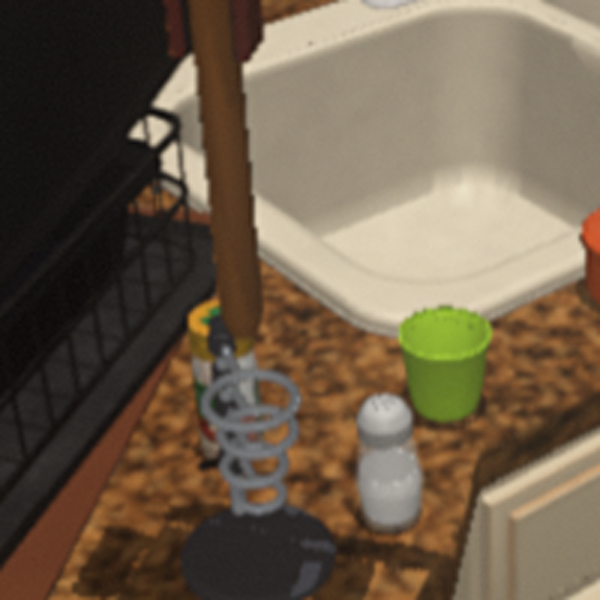

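The rod hangs vertical, within about 1.5 mm of the ring axis, with its tip at (240,330) in the crop, directly over the top ring at (250,395). Now I'll descend with force feedback.

```bash
cat >> h.py <<'E'
def force(n=5):
    f=[]
    for _ in range(n): arm.hold(.02); f.append(arm.get_state()["force"])
    return np.mean(f,0)
E
python3 - <<'E'
from h import *
g=np.array([.463,.2413])
f0=force();print("base",f0.round(2))
np.save("f0.npy",f0)
arm.movel([*g,.311],speed=.08)
z=.311;hit=0
while z>.185:
    dz=.003 if z>.236 else .0007
    z-=dz
    arm.movel([*g,z],speed=.03)
    f=force(2 if z>.236 else 4)-f0
    if f[2]>1 or abs(f[:2]).max()>1.5: print(round(z,4),f.round(2))
    lim=6 if z>.236 else 8.5
    if np.linalg.norm(f)>lim: break
s=arm.get_state();print(s["position"],f.round(2),s["finger_gap"],s["time_s"])
E
```

```text
base [-0.5  -0.31 -1.2 ]
0.222 [ 0.74 -0.06  1.04]
0.2213 [0.98 0.19 2.31]
0.2206 [ 1.12 -0.07  4.49]
0.2199 [ 0.22 -0.83  5.98]
0.2192 [ 0.68 -0.43  7.48]
0.2185 [ 0.13 -0.47  8.67]
[0.46316732 0.2413971  0.21969831] [ 0.13 -0.47  8.67] 0.023063880677308208 27.75
```

Contact came at TCP z=0.222, so the tip is at about 0.062, which agrees with the small ring's wire measured at about 0.07. I'll press to about 10 N, ease off, release and check.

Run:
```python
from h import *
import pickle
g=np.array([.463,.2413]);f0=np.load("f0.npy");z=.2185
while (force(4)-f0)[2]<9.7 and z>.2165:
    z-=.0004; arm.movel([*g,z],speed=.02)
arm.hold(.4);print("press",z,(force()-f0).round(2))
while (f:=force(4)-f0)[2]>2 and z<.2235:
    z+=.0005; arm.movel([*g,z],speed=.02)
print("eased",z,f.round(2))
arm.gripper_close(8);arm.hold(.2);print((force()-f0).round(2))
arm.ungrasp();arm.hold(.3);s=arm.get_state();print(s["finger_gap"],s["grip_force"],force()-f0)
arm.movel([*g,.36],speed=.1)
arm.goto([.45,.08,.40],R(.15));arm.hold(.5);print(arm.get_state()["time_s"])
c=camera("scene");save(c,"e.png");P=cloud(c).reshape(-1,3);P=P[np.isfinite(P[:,0])]
P=P[np.hypot(*(P[:,:2]-g).T)<.03]
for z0 in(.15,.19,.23):
    q=P[(P[:,2]>z0)&(P[:,2]<z0+.04)];print(z0,len(q),np.median(q,0).round(4))
print("top z",np.percentile(P[:,2],99))
```

```text
press 0.2181 [ 0.27 -0.43  9.38]
eased 0.2221 [ 2.21 -0.52  0.82]
[0.2  0.57 0.13]
0.08788580957109077 0.0 [ 0.47548217 -0.01042125  1.31266598]
35.9167
0.15 288 [0.4528 0.2501 0.1701]
0.19 311 [0.4535 0.2502 0.21  ]
0.23 364 [0.455  0.2487 0.2521]
top z 0.26696077678448327
```

View pics/e.png

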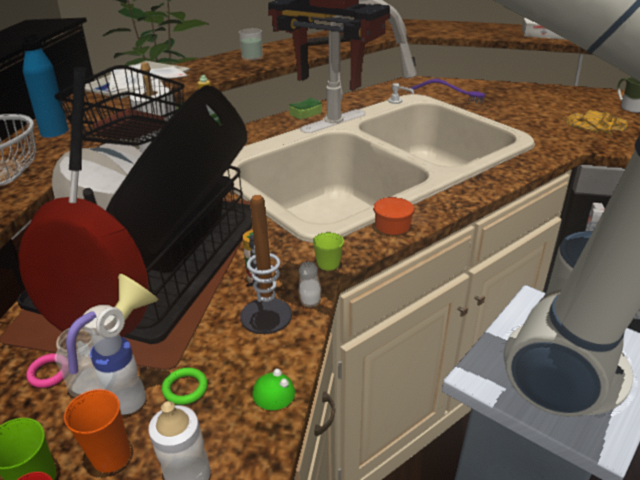

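The muddler stands upright in the stand, with its top at (258,200) and its height of 0.267 matching a tip at 0.062. The beaker and the other things are where they were, and the hand is clear.

```bash
python3 -c "
from workcell import arm
print(arm.finish_job())"
```

```text
the job is handed in; nothing more can be done
None
```

The muddler was pressed onto the smallest ring with about 9.5 N by the wrist force reading, released without a drop and left standing upright in the stand; the beaker was still upright and nothing else looked moved, and the job was handed in after about 36 s on the robot's clock (no verdict was shown).

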